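# Back off the strap winch and lock it again

## Task

Get the bench strap winch ready for a new strap: flip the red pawl clear of the ratchet wheel, right over to its rest, then wind the crank backward until the yellow-edged strap slot in the drum faces straight up. Put the pawl back down on the wheel and ease the crank further backward, by less than one tooth, until the next tooth comes up firmly against the pawl and locks; never heave on the wheel against the pawl, do not disturb the things around it, and let go.

Things in the scene. Friction and masses are not known exactly. Their poses are not given: they have to be found in the camera images.
- winch: blue steel strap winch bolted to the bench, base 220 x 125 mm, two upright cheeks 154 mm high. Origin: centre of the underside. Its x axis points away from the robot across the axle, its y axis runs along the axle (ratchet and pawl on the +y side, crank on the -y side), z up. It stands turned by up to 0.3 rad about z
- axle (a point): point on the drum's axle (parallel to the winch's y axis), midway between the cheeks, 120 mm above the bench. The drum, ratchet and crank turn about it together
- drum (a joint): turn of drum, ratchet and crank, rad; 0 = slot straight up; positive = slot leaning toward the winch's -x (the robot); BACKWARD is decreasing: over the top, away from the robot. Starts at 1.1 to 2.0; hard ends -1.0 and 2.6. A drag brake (0.35 N m, 4 N at the crank grip) holds it where it is left. With the pawl down it turns forward, but backward only until a tooth meets the pawl
- slot (a point): middle of the strap slot, on the drum's surface 26 mm from the axle: a black slit 70 x 9 mm along the axle between two yellow lines
- crank_grip (a point): centre of the crank's black round hand grip: 24 mm diameter, 64 mm long, parallel to the axle, free on all sides, spinning freely on its spindle; 85 mm from the axle and 98 mm to the winch's -y side of the axle point. It stands 75 degrees above the winch's +x direction when joint drum is 0, plus joint drum. The crank arm is at its inner end, 32 mm or more away
- ratchet: steel saw-toothed wheel, 110 mm over the tips, 14 mm thick, 12 teeth 0.524 rad apart, 12 mm deep. Origin: on the axle midway between the cheeks (wheel 61 mm to the +y side). Backward turning brings a steep tooth face against the pawl's nose. After the slot is up and the pawl down, this takes 0.08 to 0.26 rad more (the pawl's bolt sits anywhere in its slot)
- pawl (a joint): turn of the red pawl about its pivot, rad; 0 (within 0.04) = nose at the bottom of a tooth gap; up to 0.3 = nose lying on a tooth's back; above 0.4 = clear of the wheel; 2.2 = thrown over to its rest. Little friction: it falls back onto the wheel from below about 1.4 and stays over by its own weight above about 1.8
- pawl_pivot (a point): centre of the pawl's pivot bolt, parallel to the axle, in line with the ratchet; 176 mm above the bench, about 68 mm (differs by 4 mm) to the winch's +x side of the axle
- pawl_grip (a point): centre of the pawl's red plastic round lifting peg: 16 mm diameter, 44 mm long, parallel to the axle, pointing to the winch's +y, free on all sides but its inner end; 46 mm from the pivot and 31 mm to the winch's +y side of it. With joint pawl 0 it lies 45 mm to the winch's -x side of the pivot and 10 mm higher; as the joint grows it goes up over the pivot to the +x side
- pawl_lever: the red pawl, 75 mm long; its steel nose (8 mm round) drops between the ratchet teeth. Origin: on its pivot. A tooth should press the nose firmly: some 6 to 10 N at the crank grip over the drag. It must never carry more than 40 N (about 26 N at the crank grip)
- steel_box_mid (a point): bystander: open square galvanised box 100 x 100 x 45 mm, its centre; leave alone
- tape_roll_mid (a point): bystander: grey tape roll, 100 mm diameter, 36 mm high, its centre; leave alone
- screw_jar_mid (a point): bystander: jar with blue cap, 68 mm diameter, 85 mm high, its centre; leave alone
- cover_plate_mid (a point): bystander: flat steel cover plate 100 x 100 x 6 mm, its centre; leave alone

How it is judged (in metres and radians):
On the way, in this order (a step that is already met when the one before it is completed fails the run):
1. the pawl is thrown over, clear of the wheel, with the slot not yet near up (value of joint pawl above 1.8 rad and value of joint drum above 0.6 rad), for 0.2 s.
2. the drum is wound back, with the pawl clear, until the slot faces up (within 0.25 rad) (value of joint pawl above 0.4 rad and value of joint drum between -0.25 and 0.25 rad), for 0.1 s.
3. the pawl is down in a gap and a tooth bears on it with at least 5 N (value of joint pawl below 0.04 rad and contact force between ratchet and pawl_lever above 5 N and value of joint drum between -0.32 and 0 rad), for 0.1 s.
At the end, for the whole second after the job is handed in: the drum is at rest with its slot up or up to 0.32 rad past it (joint drum between -0.32 and 0), and the pawl lies at the bottom of a tooth gap (joint pawl below 0.04), the tooth having been pressed on it with 5 N or more (value of joint pawl below 0.04 rad and value of joint drum between -0.32 and 0 rad and velocity of joint drum between -0.05 and 0.05 rad/s); the robot touches nothing.
It fails at once if the wheel is forced against the pawl: more than 40 N on the pawl's nose (contact force between ratchet and pawl_lever above 40 N).
It fails at once if a bystander is moved more than 30 mm (distance of any of steel_box_mid, tape_roll_mid, screw_jar_mid, cover_plate_mid from where it was at the start of the episode above 0.03 m).
It also fails if it takes over 72 s, if anything falls off the work surface, if the arm or the gripper's body presses on something with over 40 N, if the wrist force passes 120 N, or if a joint passes its speed limit or range.

## Robot

A 6-joint arm with a two-finger parallel gripper is mounted at the origin on the work surface. World frame = base frame: x ahead of the robot, y to its left, z up, the work surface at z = 0. Lengths are in mm, angles in rad, forces in N, time in s.
With the tool pointing down it reaches from about 350 to 925 mm from the base axis. Payload 6.4 kg.
Tool frame: the origin (TCP) lies at the very end of the fingers, on their centre line; the grasp point (between the pads) lies 19 mm behind it; z points along the fingers, y is the direction in which the jaws open and shut (so a half turn about z gives the same grasp; the last joint's range is limited). The gripper opens to 94 mm and grips with 3 to 60 N. Pads are 16 mm wide; open, the fingers measure 119 mm over their backs; the gripper's body (75 mm by 177 mm) begins 78 mm behind the grasp point.
Start: joints at [1.039, 0.245, 1.558, -0, 1.339, -0.174], TCP at [227.637, 608.847, 205.455] pointing down, gripper open.
Joint ranges: [-3.13, 3.13], [-1.02, 2.26], [0.13, 2.54], [-0.95, 4.09], [0.21, 2.88], [-2.74, 2.74]. Speed limits (rad/s): [2.57, 2.57, 3.14, 3.14, 3.14, 3.14].

## Interface

Orientations are given as a unit quaternion [x, y, z, w].
In Python, from workcell import state, grab_frame, calibration, hand_in, search_frame gives the robot as it stands.
- The arm moves only by the tool apply_moves, never from a script. Its argument "deltas" is one flat list of numbers, 4 for each row, row after row: the shift along the tool's x, y, z in mm, then the turn about the tool's z in rad. A call has 1 to 20 rows; each row is the pose to reach, as a shift and turn from the pose measured when the call began, along the tool's axes at that moment; what a row does not reach only later rows make up. A row lasts 1/8 s, in which the tool goes at most 62.5 mm and 10.7 degrees, less where a joint would pass 70% of its speed; a pose out of reach is approached as far as the arm can. A call with a gripper value outside its range is refused whole. "fingers" is the opening, from 0 (shut) to 1 (fully open), set as the call begins (left out, the last holds). The fingers move at their own pace and stop on an object; "force" is the grip in N (left out, the last holds). Time passes only in rows, so rows that repeat a pose let the fingers close. It gives the time, the measured TCP pose, the force and the opening at its end, in the units of the state.
- state(): the state, without advancing time (a new reading comes with each control period).
- grab_frame(name): name is "side" or "top" or "wrist"; returns the picture (420x560x3 uint8, red, green, blue); there is no depth.
- calibration(name): a dict with "mtx" (3x3 intrinsics, pixels), "xyz" and "orientation" of the camera in the world. Camera axes: x right, y down, z forward; pixel columns grow to the right and rows downward; lengths in mm; the calibration is good to about 2 mm. The wrist camera is an equidistant fisheye: a pixel r from the principal point sees the ray r / f radians off the axis. A picture is of the moment at which its call begins: read the wrist's pose just before it. calibration takes no time and is no camera call; for the wrist camera it gives the pose at the moment of the call.
- hand_in(): hands the job in, once; it reports no verdict.
Trained networks look in the newest picture that a camera, given by its name, has taken for a name from the list of things; names that differ only in an ending like _2 or _b are one class to them, and where a whole thing is asked for, a point or a joint stands for the part that bears it (a point fixed in the world has none). Each returns a list of dicts, best first, with "p" (0 to 1); they miss things now and then, are a little off and sometimes report something else, mostly with a low value. They report only what shows in the picture. A call takes as long as a camera call.
- search_frame(name, camera): "location" ([x, y, z] in mm, in world coordinates, good to about 4 mm: the middle of the surface that is visible of it).
The state is a dict: "time": time; "joints": joint angles; "qvel": joint speeds; "tau": joint torques, N m; "eef_pos": TCP position; "tool_rot": TCP orientation; "ft_force": force on the tool from outside, world axes, zero at the start; "moment": the same for the moment, N m; "grip_width": finger opening in mm.
Only numpy, scipy, OpenCV 4.12 (cv2) and the standard library are available. Lean on these libraries where they do the work, as an engineer would, in place of code of your own. Each camera call takes 0.05 s, during which the arm holds its last target.

## Working session

There is one attempt and no reset: what is moved stays moved. The work goes in short steps, Python scripts to look and compute and a tool call to move; the robot and the scene stay as the last step left them, time stands still between calls to the robot, and variables do not carry over. Pictures are saved under pics/ and viewed, and the job is handed in when it is done.

Besides the shell and the picture viewer there is one more tool, called after ">>>" as name(argument=value, ...) on one line, values as JSON. apply_moves: Moves the arm, as the interface text tells. Its arguments: {"type":"object","properties":{"deltas":{"type":"array"},"fingers":{"type":"number"},"force":{"type":"number"}},"required":["deltas"]}

```bash
ls; mkdir -p pics
python3 - <<'E'
from workcell import state, grab_frame, calibration, search_frame
import cv2
s=state(); print(s)
for n in ["side","top","wrist"]:
    c=calibration(n); print(n,c)
    cv2.imwrite(f"pics/{n}0.png",cv2.cvtColor(grab_frame(n),cv2.COLOR_RGB2BGR))
for cam in ["side","top"]:
    for n in ["winch","axle","slot","crank_grip","ratchet","pawl_pivot","pawl_grip","pawl_lever"]:
        r=search_frame(n,cam); print(cam,n,[(d['p'],d['location']) for d in r[:2]])
print(state()['time'])
E
```

```text
pics
{'time': 0.0, 'joints': array([ 1.03890276e+00,  2.45827785e-01,  1.55894690e+00,  1.02355979e-05,
        1.33867226e+00, -1.74117713e-01]), 'qvel': array([-0.00106787,  0.00088391, -0.00036658, -0.00136874, -0.00078966,
        0.00097285]), 'tau': array([-5.13902512e-05, -4.15804160e+01, -3.14615250e+01,  6.85711484e-02,
        3.29822756e-02, -1.06516288e-04]), 'eef_pos': array([227.33482282, 608.34279696, 204.37265655]), 'tool_rot': array([ 1.77936441e-01,  9.84041546e-01, -8.68251464e-04, -3.25203822e-04]), 'ft_force': array([ 0.00299769, -0.53582628, -0.6863864 ]), 'moment': array([ 0.04095832, -0.0355483 , -0.02112758]), 'grip_width': 93.72309001995617}
side {'mtx': array([[488.08551696,   0.        , 280.39661866],
       [  0.        , 488.08551696, 206.91865286],
       [  0.        ,   0.        ,   1.        ]]), 'xyz': array([  461.80500118, -1252.92686042,   907.36575946]), 'orientation': array([ 0.86898711, -0.03093266,  0.0218564 , -0.49338309])}
top {'mtx': array([[420.25352623,   0.        , 275.77923723],
       [  0.        , 420.25352623, 219.91067123],
  
[... 546 characters left out ...]
[515.3, -20.5, 89.1]), (0.2, [492.1, -7.5, 148.5])]
side slot [(0.86, [488.0, -10.3, 149.6])]
side crank_grip [(0.91, [487.3, -10.4, 147.3])]
side ratchet [(0.86, [489.8, -9.5, 147.0])]
side pawl_pivot [(0.58, [522.7, 69.1, 196.5])]
side pawl_grip []
side pawl_lever [(0.41, [520.8, 65.3, 193.4])]
top winch [(0.85, [500.0, 12.9, 12.9])]
top axle [(0.74, [495.5, 13.3, 9.6])]
top slot [(0.62, [491.1, -1.4, 145.3])]
top crank_grip [(0.7, [493.1, -8.9, 144.2])]
top ratchet [(0.8, [494.1, -8.0, 142.9])]
top pawl_pivot [(0.7, [526.4, 73.3, 198.2])]
top pawl_grip [(0.58, [524.3, 74.3, 196.0]), (0.5, [495.1, 9.8, 10.5])]
top pawl_lever [(0.81, [521.3, 76.1, 197.2]), (0.59, [658.3, -345.8, 4.5])]
0.95
```

View pics/side0.png

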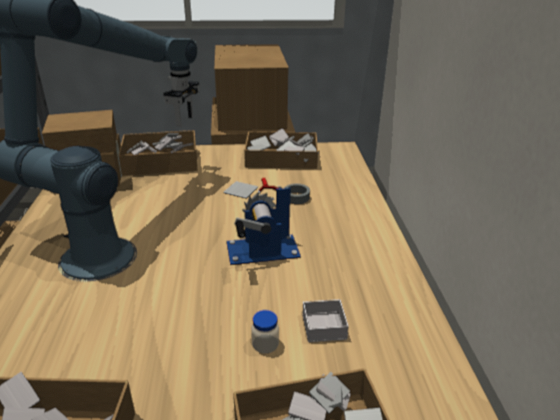

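View pics/top0.png

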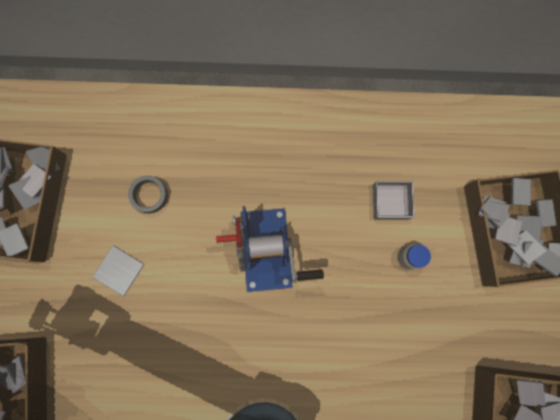

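Run:
```python
import cv2
for n,(a,b,c,d) in {"side":(220,300,170,320),"top":(200,340,140,290)}.items():
    im=cv2.imread(f"pics/{n}0.png"); 
    if n=="side": im=im[140:290,200:400]
    else: im=im[140:290,200:400]
    cv2.imwrite(f"pics/{n}0c.png",cv2.resize(im,None,fx=4,fy=4,interpolation=cv2.INTER_CUBIC))
```

```text
(no output)
```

View pics/side0c.png

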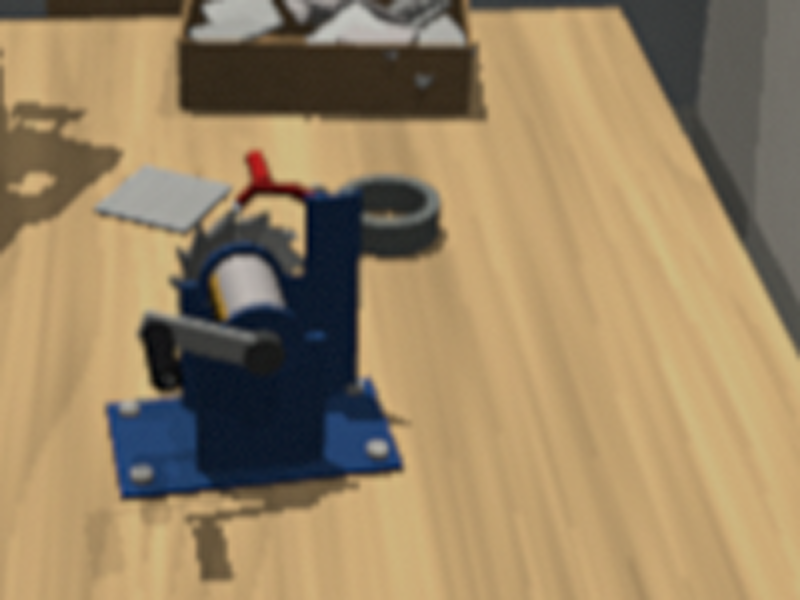

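View pics/top0c.png

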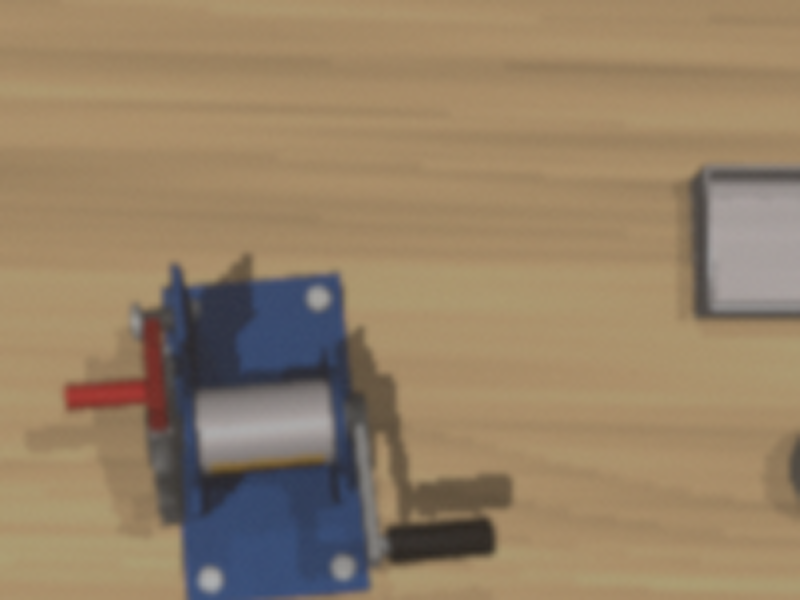

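```bash
cat > h.py <<'E'
import numpy as np, cv2
from workcell import state, grab_frame, calibration, search_frame
from scipy.spatial.transform import Rotation as R
from scipy.optimize import least_squares
C={n:calibration(n) for n in ["side","top"]}
def proj(n,p):
    c=C[n]; q=R.from_quat(c['orientation']).inv().apply(np.atleast_2d(p)-c['xyz'])
    return (q[:,:2]/q[:,2:])*[c['mtx'][0,0],c['mtx'][1,1]]+c['mtx'][:2,2]
def W(par,p): # winch->world
    return R.from_euler('z',par[2]).apply(np.atleast_2d(p))+[par[0],par[1],0]
def grip(d,y=-98):
    a=np.radians(75)+d; return [85*np.cos(a),y,120+85*np.sin(a)]
def peg(pw,dx=68,y=92):
    a=np.arctan2(10,-45)-pw; return [dx+46.1*np.cos(a),y,176+46.1*np.sin(a)]
def slot(d,y=0): return [-26*np.sin(d),y,120+26*np.cos(d)]
def snap(n,f,crop=None,k=4):
    im=cv2.cvtColor(grab_frame(n),cv2.COLOR_RGB2BGR)
    if crop: x,y,w,h=crop; im=cv2.resize(im[y:y+h,x:x+w],None,fx=k,fy=k,interpolation=cv2.INTER_CUBIC)
    cv2.imwrite("pics/"+f,im)
E
python3 - <<'E'
from h import *
def model(v):
    x,y,th,d,pw,dx,t=v; P=(x,y,th)
    L=[("top",grip(d,-130),(323,274.3)),("top",grip(d,-66),(297,276)),
    ("top",peg(pw,dx,114),(217,239)),("top",peg(pw,dx,72),(236.7,238.2)),
    ("top",[110,-62.5,t],(285.25,208.3)),("top",[-110,-62.5,t],(292,287)),
    ("side",[-110,-62.5,0],(231.2,264.2)),("side",[110,-62.5,0],(300.5,257)),("side",[-110,62.5,t],(227,241.2)),
    ("side",grip(d,-130),(242,236)),("side",grip(d,-66),(238,221)),
    ("side",peg(pw,dx,114),(264,178.8)),("side",peg(pw,dx,72),(265.7,186))]
    return np.array([proj(n,W(P,p))[0]-u for n,p,u in L])
f=lambda v:np.r_[model(v).ravel(),(v[5]-68)/2,(v[6]-8)/3]
r=least_squares(f,[500,0,0,1.5,0.1,68,8],loss='soft_l1')
print(r.x.round(3)); print(model(r.x).round(1))
P=r.x
for n,p in dict(axle=[0,0,120],grip=grip(P[3]),pivot=[P[5],61,176],peg=peg(P[4],P[5])).items(): print(n,W(P,p).round(1))
E
```

```text
[5.08029e+02 6.04200e+00 1.09000e-01 1.46200e+00 3.60000e-02 6.67710e+01
 5.03000e+00]
[[ 0.5 -0.5]
 [-0.2  0.2]
 [-0.6 -0.1]
 [-2.1 -0.8]
 [ 0.3 -0.7]
 [ 0.8  0.4]
 [-1.2  0.7]
 [ 0.6  0.4]
 [-0.7 -0.9]
 [-0.9 -1.1]
 [ 0.5  1.6]
 [-0.4  0.9]
 [ 0.  -0.1]]
axle [[508.   6. 120.]]
grip [[ 439.9 -100.   150.8]]
pivot [[567.8  73.9 176. ]]
peg [[520.1  99.9 187.6]]
```

```bash
cat >> h.py <<'E'
P=np.array([508.03,6.04,0.109]); DX=66.8
def rows(targets,yaw=None,every=1):
    """targets: TCP world positions; returns tool deltas"""
    s=state(); Rt=R.from_quat(s['tool_rot']); M=Rt.as_matrix()
    ang=0
    if yaw is not None:
        yd=M[:,1]; cur=np.arctan2(yd[1],yd[0]); ang=-((yaw-cur+np.pi/2)%np.pi-np.pi/2)
    d=Rt.inv().apply(np.atleast_2d(targets)-s['eef_pos'])
    return d.round(1),round(ang,3),s
def show(*a,**k):
    d,ang,s=rows(*a,**k); print("t",round(s['time'],2),"pos",s['eef_pos'].round(1),"F",s['ft_force'].round(1),"w",round(s['grip_width'],1)); print("turn",ang); print(d.tolist())
E
python3 - <<'E'
from h import *
t=W(P,peg(0.036,DX,97))[0]; print(t)
show([t+[0,0,60]],yaw=P[2])
E
```

```text
[519.53312803 104.87792522 187.61374462]
t 0.95 pos [227.6 608.8 205.5] F [ 0.8 -0.5 -0.2] w 93.8
turn 1.104
[[-449.9, -369.8, -42.2]]
```

>>> apply_moves(deltas=[-45, -37, -10, 0.1, -90, -74, -20, 0.2, -135, -111, -30, 0.3, -180, -148, -40, 0.45, -225, -185, -42, 0.55, -270, -222, -42, 0.65, -315, -259, -42, 0.8, -360, -296, -42, 0.9, -405, -333, -42, 1.0, -450, -370, -42, 1.104, -450, -370, -42, 1.104, -450, -370, -42, 1.104, -450, -370, -42, 1.104])

```text
time: 2.58
eef_pos: [519.0, 105.9, 247.5]
tool_rot: [0.667, 0.745, 0.0, -0.0]
ft_force: [0.4, -0.5, -0.3]
grip_width: 93.9
```

Run:
```python
from h import *
snap("wrist","w1.png"); snap("side","s1.png",(200,140,200,150))
print([(d['p'],d['location']) for d in search_frame("pawl_grip","wrist")],[(d['p'],d['location']) for d in search_frame("pawl_pivot","wrist")])
t=W(P,peg(0.036,DX,97))[0]
show([t+[0,0,-19]],yaw=P[2]); print(state()['joints'])
c=calibration("wrist"); print(c)
# project predicted peg ends to fisheye
q=R.from_quat(c['orientation']).inv().apply(W(P,[peg(.036,DX,114),peg(.036,DX,70),[DX,61,176]])-c['xyz'])
r=np.hypot(q[:,0],q[:,1]); th=np.arctan2(r,q[:,2]); print(q[:,:2]/r[:,None]*(th*c['mtx'][0,0])[:,None]+c['mtx'][:2,2])
```

```text
[(0.75, [520.8, 77.8, 199.4])] [(0.87, [525.4, 81.3, 193.3])]
t 2.77 pos [519.2 105.6 247.5] F [-0.  -1.   0.8] w 93.9
turn 0.002
[[-0.7, 0.2, 78.9]]
[-1.35392341e-02 -7.33972331e-02  1.81986495e+00  2.57752858e-05
  1.39495266e+00 -1.24300211e-01]
{'mtx': array([[325.1922621 ,   0.        , 281.63132296],
       [  0.        , 325.1922621 , 205.52156374],
       [  0.        ,   0.        ,   1.        ]]), 'xyz': array([511.23339741, 176.70708898, 427.55350436]), 'orientation': array([0.99042946, 0.05503548, 0.0073366 , 0.12635962])}
[[281.85673933 196.65028466]
 [281.72964045 250.58993892]
 [334.39446004 254.84427314]]
```

View pics/w1.png

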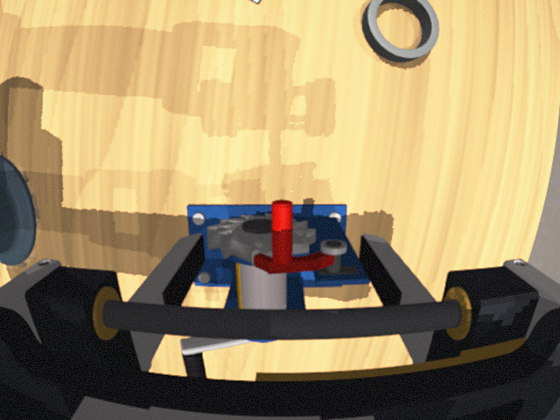

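>>> apply_moves(deltas=[-1, 0, 30, 0, -2, 0, 60, 0, -3, 0, 79, 0, -3, 0, 79, 0, -3, 0, 79, 0])

```text
time: 3.4
eef_pos: [520.4, 102.7, 169.8]
tool_rot: [0.667, 0.745, 0.001, 0.001]
ft_force: [0.0, -0.9, 0.3]
grip_width: 93.8
```

>>> apply_moves(deltas=[0, 0, 0, 0, 0, 0, 0, 0, 0, 0, 0, 0, 0, 0, 0, 0, 0, 0, 0, 0], fingers=0, force=12)

```text
time: 4.03
eef_pos: [520.3, 102.7, 169.7]
tool_rot: [0.667, 0.745, 0.001, 0.001]
ft_force: [-0.1, 0.3, -0.3]
grip_width: 47.5
```

Run:
```python
from h import *
s=state(); print(s['time'],s['eef_pos'],s['ft_force'],s['grip_width'])
snap("wrist","w2.png"); snap("side","s2.png",(200,140,200,150))
```

```text
4.025 [520.34244702 102.69408198 169.74308696] [-0.06947385  0.31107062 -0.25398648] 47.457605948002744
```

View pics/s2.png

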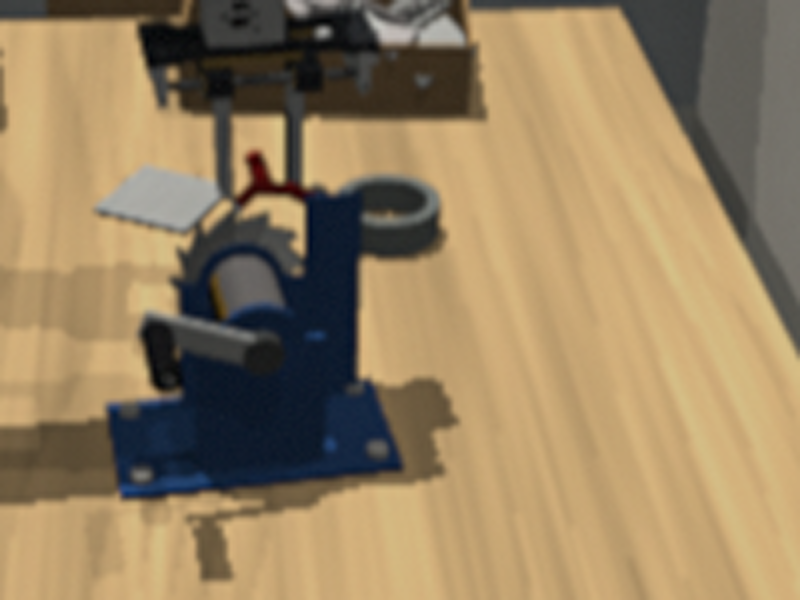

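View pics/w2.png

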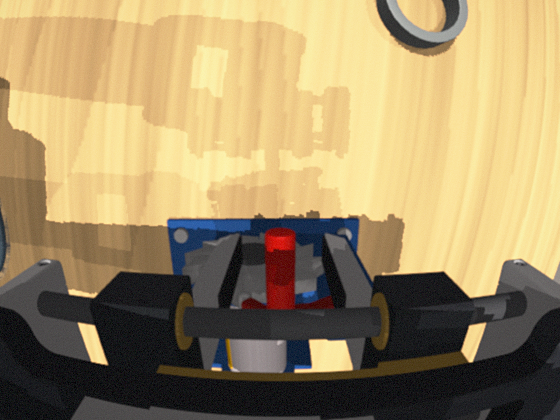

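>>> apply_moves(deltas=[0, 0, 0, 0, 0, 0, 0, 0, 0, 0, 0, 0, 0, 0, 0, 0, 0, 0, 0, 0], fingers=0, force=12)

```text
time: 4.75
eef_pos: [519.6, 102.8, 169.5]
tool_rot: [0.667, 0.745, 0.0, -0.0]
ft_force: [-4.7, 0.6, 3.4]
grip_width: 15.5
```

Run:
```python
from h import *
s=state(); print(s['time'],s['eef_pos'],s['ft_force'],s['grip_width'])
# arc: offsets from pawl pw0 to 2.2
w0=0.036
b=W(P,peg(w0,DX))[0]
t=[s['eef_pos']+W(P,peg(x,DX))[0]-b for x in np.linspace(w0,2.2,17)[1:]]
show(t)
```

```text
4.75 [519.56175411 102.78330014 169.54832864] [-4.65990386  0.56424418  3.44419426] 15.475955842997143
t 4.75 pos [519.6 102.8 169.5] F [-4.7  0.6  3.4] w 15.5
turn 0
[[-0.0, 2.0, -5.9], [-0.0, 4.7, -11.5], [-0.0, 8.2, -16.7], [-0.0, 12.4, -21.3], [-0.0, 17.1, -25.4], [-0.0, 22.3, -28.7], [-0.1, 28.0, -31.4], [-0.1, 33.9, -33.2], [-0.1, 40.1, -34.3], [-0.1, 46.3, -34.5], [-0.1, 52.5, -33.8], [-0.1, 58.5, -32.3], [-0.1, 64.3, -30.1], [-0.1, 69.8, -27.0], [-0.1, 74.8, -23.3], [-0.2, 79.2, -18.9]]
```

>>> apply_moves(deltas=[0, 2, -5.9, 0, 0, 4.7, -11.5, 0, 0, 8.2, -16.7, 0, 0, 12.4, -21.3, 0, 0, 17.1, -25.4, 0, 0, 22.3, -28.7, 0, 0, 28, -31.4, 0, 0, 33.9, -33.2, 0])

```text
time: 5.75
eef_pos: [554.1, 106.7, 204.9]
tool_rot: [0.667, 0.745, 0.0, 0.0]
ft_force: [-4.1, -0.5, 3.0]
grip_width: 15.8
```

Run:
```python
from h import *
s=state(); print(s['time'],s['eef_pos'],s['ft_force'],s['grip_width'])
snap("side","s3.png",(200,140,200,150))
print(W(P,peg(1.118,DX,94))[0]-[0,0,19])
```

```text
5.75 [554.07263924 106.71397102 204.85995585] [-4.1312554  -0.50194863  3.0143279 ] 15.806061170802462
[553.57637896 105.58549526 201.84226081]
```

View pics/s3.png

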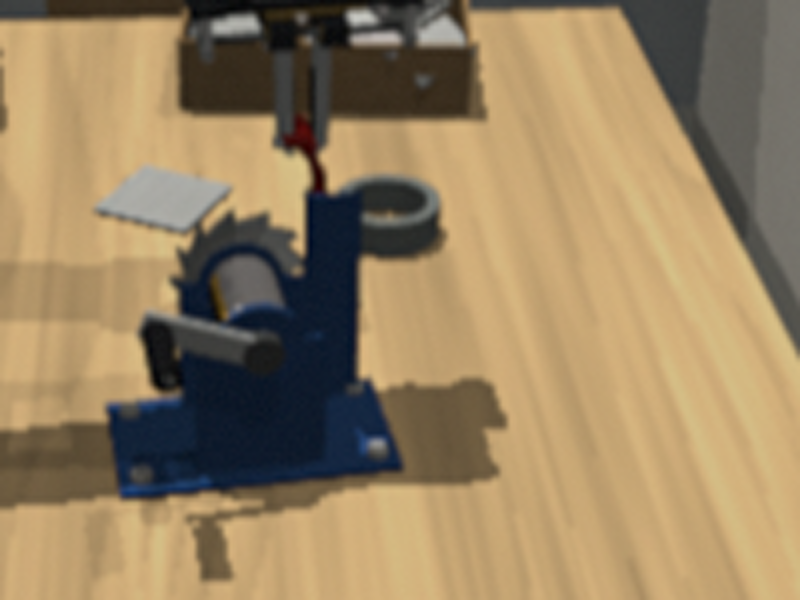

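>>> apply_moves(deltas=[0, 6.2, -1.1, 0, 0, 12.4, -1.3, 0, 0, 18.6, -0.6, 0, 0, 24.6, 0.9, 0, 0, 30.4, 3.1, 0, 0, 35.9, 6.2, 0, 0, 40.9, 9.9, 0, 0, 42.5, 11.5, 0, 0, 42.5, 11.5, 0])

```text
time: 6.92
eef_pos: [596.7, 111.4, 193.9]
tool_rot: [0.667, 0.745, 0.0, 0.0]
ft_force: [-6.1, -1.8, 5.2]
grip_width: 15.4
```

Run:
```python
from h import *
s=state(); print(s['time'],s['eef_pos'],s['ft_force'],s['grip_width'])
snap("side","s4.png",(200,140,200,150))
for x in (2,2.1,2.2): print(W(P,peg(x,DX,94))[0]-[0,0,19])
```

```text
6.925 [596.71293946 111.35648988 193.86205828] [-6.11133477 -1.76309678  5.19230558] 15.421695788720026
[591.86369374 109.77541922 193.75873202]
[595.37350092 110.15951054 190.79763033]
[598.57191116 110.50952453 187.49883389]
```

View pics/s4.png

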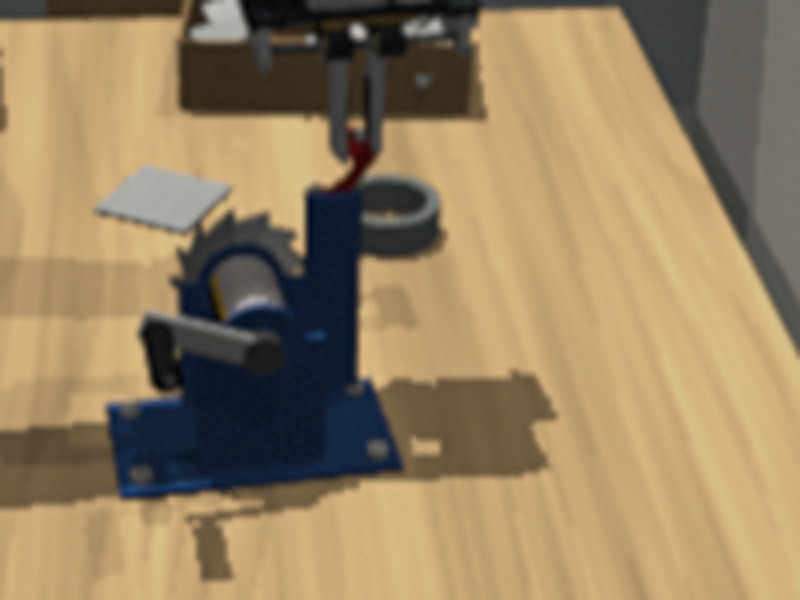

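>>> apply_moves(deltas=[0, 0, 0, 0, 0, 0, 0, 0, 0, 0, 0, 0, 0, 0, 0, 0, 0, 0, -20, 0, 0, 0, -50, 0, 0, 0, -70, 0], fingers=1)

```text
time: 7.85
eef_pos: [597.5, 111.4, 267.0]
tool_rot: [0.667, 0.745, 0.002, 0.002]
ft_force: [0.4, 1.0, 0.1]
grip_width: 82.1
```

Run:
```python
from h import *
snap("side","s5.png",(200,140,200,150)); snap("top","t5.png",(200,140,200,150))
g=W(P,grip(1.462,-104))[0]; print(g)
show([g+[0,0,70],g+[0,0,-19]],yaw=P[2])
```

```text
[ 440.58426354 -105.96172431  150.78451535]
t 7.95 pos [598.3 111.4 267.9] F [ 1.1 -0.4  1.3] w 89.9
turn 0.002
[[-198.5, -181.2, 45.9], [-198.4, -181.9, 134.9]]
```

View pics/s5.png

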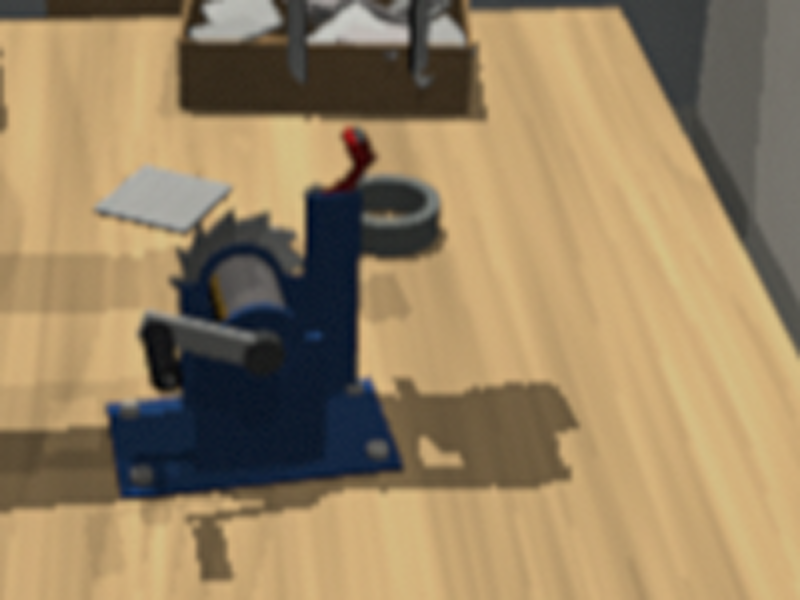

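>>> apply_moves(deltas=[-40, -36, 0, 0, -80, -72, 10, 0, -120, -108, 15, 0, -160, -144, 25, 0, -198, -181, 40, 0, -198, -181, 46, 0, -198, -181, 46, 0])

```text
time: 8.82
eef_pos: [440.6, -105.0, 220.0]
tool_rot: [0.667, 0.745, 0.003, 0.002]
ft_force: [1.0, 0.2, -0.3]
grip_width: 94.1
```

Run:
```python
from h import *
s=state(); c=calibration("wrist")
snap("wrist","w6.png")
g=W(P,grip(1.462,-104))[0]
show([g+[0,0,-19]],yaw=P[2])
q=R.from_quat(c['orientation']).inv().apply(W(P,[grip(1.462,-66),grip(1.462,-130)])-c['xyz'])
r=np.hypot(q[:,0],q[:,1]); th=np.arctan2(r,q[:,2]); print(q[:,:2]/r[:,None]*(th*c['mtx'][0,0])[:,None]+c['mtx'][:2,2])
```

```text
t 8.88 pos [ 441.1 -104.8  220.6] F [ 0.2 -0.6 -0.6] w 94.0
turn 0.003
[[-1.0, -1.3, 88.8]]
[[280.89669939 167.70606451]
 [280.7635507  245.37968663]]
```

View pics/w6.png

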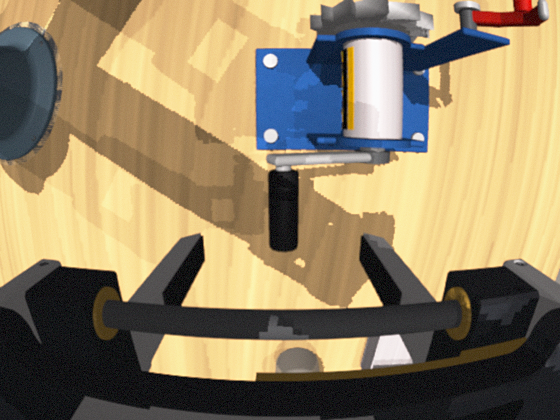

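>>> apply_moves(deltas=[-1, 0, 35, 0, -2, 1, 70, 0, -3, 1, 88, 0, -3, 1, 88, 0, -3, 1, 88, 0], fingers=0.6)

```text
time: 9.5
eef_pos: [444.2, -107.4, 133.8]
tool_rot: [0.666, 0.746, 0.003, 0.004]
ft_force: [0.1, 0.5, 0.4]
grip_width: 56.1
```

>>> apply_moves(deltas=[0, 0, 0, 0, 0, 0, 0, 0, 0, 0, 0, 0, 0, 0, 0, 0, 0, 0, 0, 0], fingers=0, force=20)

```text
time: 10.12
eef_pos: [442.7, -107.7, 133.5]
tool_rot: [0.666, 0.746, 0.001, 0.002]
ft_force: [-5.4, -2.1, 3.1]
grip_width: 23.7
```

Run:
```python
from h import *
s=state(); print(s['time'],s['eef_pos'],s['ft_force'],s['grip_width'])
snap("side","s7.png",(200,140,200,150))
d0=1.462; b=W(P,grip(d0))[0]
D=np.linspace(d0,0.03,20)[1:]
t=[s['eef_pos']+W(P,grip(x))[0]-b for x in D]
show(t); print(D.round(2))
```

```text
10.125 [ 442.74869614 -107.69415652  133.51888128] [-5.40653707 -2.10854253  3.10119583] 23.69560720180986
t 10.18 pos [ 442.8 -107.7  133.5] F [-5.3 -1.3  2.7] w 23.3
turn 0
[[-0.0, 2.5, -5.9], [-0.1, 5.6, -11.5], [-0.1, 9.0, -16.9], [-0.1, 12.8, -22.1], [-0.1, 17.0, -26.9], [-0.2, 21.5, -31.4], [-0.2, 26.4, -35.6], [-0.2, 31.6, -39.3], [-0.3, 37.0, -42.7], [-0.3, 42.7, -45.7], [-0.3, 48.6, -48.2], [-0.4, 54.7, -50.2], [-0.4, 60.9, -51.9], [-0.4, 67.2, -53.0], [-0.4, 73.6, -53.6], [-0.5, 80.0, -53.8], [-0.5, 86.4, -53.5], [-0.5, 92.7, -52.7], [-0.6, 99.0, -51.4]]
[1.39 1.31 1.24 1.16 1.09 1.01 0.93 0.86 0.78 0.71 0.63 0.56 0.48 0.41
 0.33 0.26 0.18 0.11 0.03]
```

View pics/s7.png

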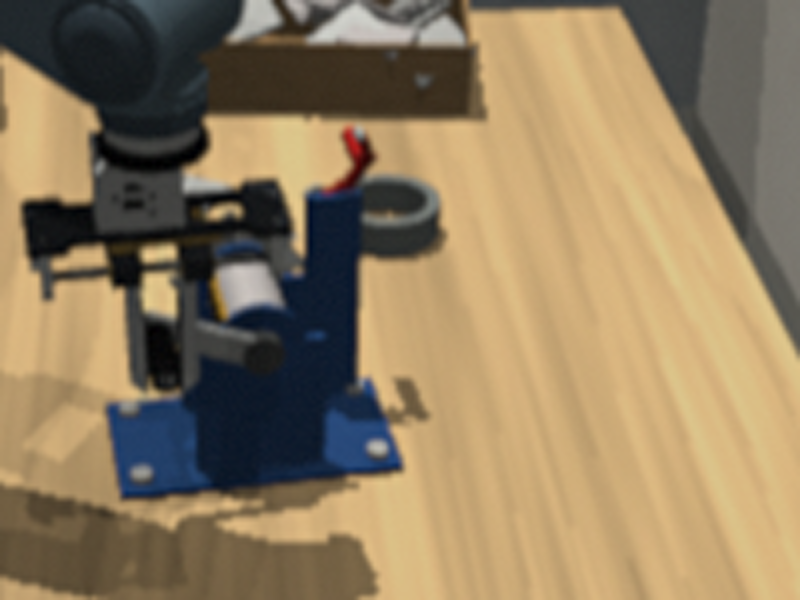

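>>> apply_moves(deltas=[0, 2.5, -5.9, 0, 0, 5.6, -11.5, 0, 0, 9, -16.9, 0, 0, 12.8, -22.1, 0, 0, 17, -26.9, 0, 0, 21.5, -31.4, 0, 0, 26.4, -35.6, 0, 0, 31.6, -39.3, 0, 0, 37, -42.7, 0, 0, 42.7, -45.7, 0, 0, 42.7, -45.7, 0])

```text
time: 11.55
eef_pos: [485.5, -102.6, 179.2]
tool_rot: [0.666, 0.746, 0.002, 0.002]
ft_force: [6.3, -1.9, -14.2]
grip_width: 23.4
```

Run:
```python
from h import *
s=state(); print(s['time'],s['eef_pos'],s['ft_force'],s['grip_width'])
snap("side","s8.png",(200,140,200,150))
q=R.from_euler('z',-P[2]).apply(s['eef_pos']-[P[0],P[1],0])+[0,0,19-120]; print(q,np.hypot(q[0],q[2]),"drum",np.arctan2(q[2],q[0])-np.radians(75))
```

```text
11.55 [ 485.46242246 -102.59333527  179.15606832] [  6.31435983  -1.93440783 -14.20600546] 23.377471090718387
[ -34.25124778 -105.53363973   78.15606832] 85.33181698230212 drum 0.6748321964517856
```

View pics/s8.png

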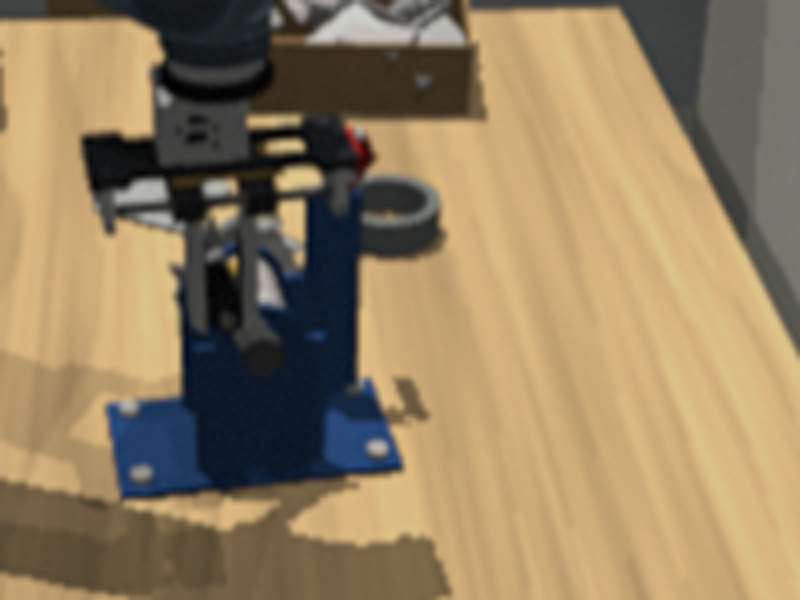

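```bash
cat >> h.py <<'E'
def crank(s=None):
    s=s or state()
    q=R.from_euler('z',-P[2]).apply(s['eef_pos']-[P[0],P[1],0])+[0,0,19-120]
    a=np.arctan2(q[2],q[0]); f=R.from_euler('z',-P[2]).apply(s['ft_force'])
    print("t",round(s['time'],2),"q",q.round(1),"r",round(np.hypot(q[0],q[2]),1),"drum~",round(a-np.radians(75),3),"Frad",round(f[0]*np.cos(a)+f[2]*np.sin(a),1),"Ffwd(tangential resisting)",round(-f[0]*np.sin(a)+f[2]*np.cos(a),1))
    return a-np.radians(75)
E
python3 - <<'E'
from h import *
d0=crank(); s=state(); b=W(P,grip(d0))[0]
D=np.linspace(d0,0.2,8)[1:]
show([s['eef_pos']+W(P,grip(x))[0]-b for x in D]);print(D)
E
```

```text
t 11.6 q [ -34.2 -105.5   78.2] r 85.3 drum~ 0.675 Frad -15.9 Ffwd(tangential resisting) 2.2
t 11.6 pos [ 485.5 -102.6  179.2] F [  4.6  -2.1 -15.5] w 23.5
turn 0
[[-0.0, 5.4, -2.1], [-0.1, 10.9, -3.8], [-0.1, 16.5, -5.2], [-0.1, 22.1, -6.2], [-0.1, 27.9, -6.7], [-0.2, 33.6, -6.9], [-0.2, 39.4, -6.7]]
[0.60691872 0.53909894 0.47127915 0.40345936 0.33563957 0.26781979
 0.2       ]
```

Follow with 1 mm inward bias.

>>> apply_moves(deltas=[0, 5.4, -1.1, 0, 0, 10.9, -2.8, 0, 0, 16.5, -4.2, 0, 0, 22.1, -5.2, 0, 0, 27.9, -5.7, 0, 0, 33.6, -5.9, 0, 0, 39.4, -5.7, 0, 0, 39.4, -5.7, 0])

```text
time: 12.6
eef_pos: [526.4, -98.0, 186.4]
tool_rot: [0.666, 0.746, 0.003, 0.004]
ft_force: [-1.4, 0.9, 4.5]
grip_width: 23.1
```

Run:
```python
from h import *
d0=crank(); s=state(); b=W(P,grip(d0))[0]
snap("side","s9.png",(230,170,80,60),10); snap("top","t9.png",(230,190,80,60),10);  snap("wrist","w9.png")
D=np.linspace(d0,0.03,5)[1:]
show([s['eef_pos']+W(P,grip(x))[0]-b for x in D]);print(D)
```

```text
t 12.6 q [   6.9 -105.4   85.4] r 85.7 drum~ 0.181 Frad 4.4 Ffwd(tangential resisting) 1.6
t 12.75 pos [526.3 -98.  186.4] F [0.8 1.8 4.3] w 23.4
turn 0
[[0.0, 3.2, 0.3], [-0.0, 6.4, 0.8], [-0.0, 9.6, 1.4], [-0.0, 12.7, 2.1]]
[0.14321459 0.1054764  0.0677382  0.03      ]
```

View pics/s9.png

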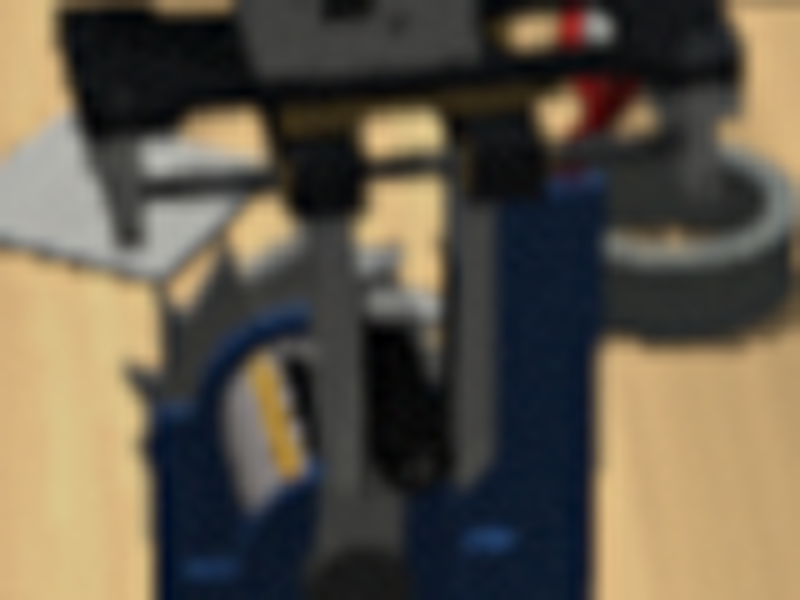

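View pics/w9.png

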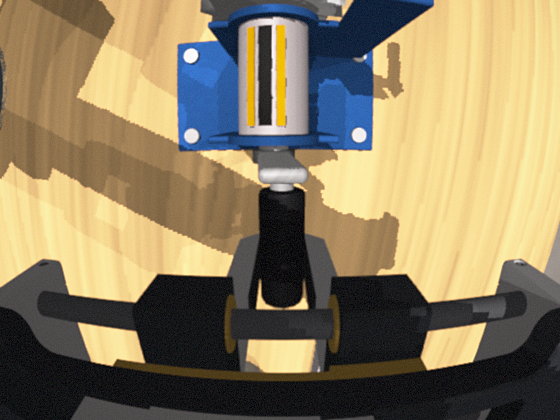

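View pics/t9.png

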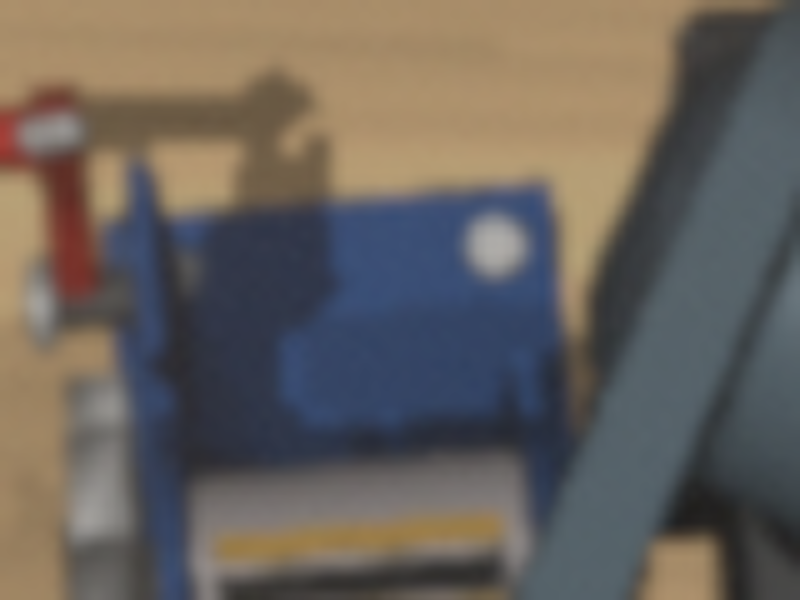

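>>> apply_moves(deltas=[0, 3.2, 0.3, 0, 0, 6.4, 0.6, 0, 0, 9.6, 1.0, 0, 0, 12.7, 1.7, 0, 0, 13, 1.8, 0, 0, 13, 1.8, 0])

```text
time: 13.5
eef_pos: [539.5, -96.5, 184.6]
tool_rot: [0.666, 0.746, 0.004, 0.004]
ft_force: [-1.5, 1.6, 1.9]
grip_width: 23.6
```

Run:
```python
from h import *
d0=crank(); snap("wrist","w10.png",(180,0,200,150)); 
c=calibration("wrist"); print(state()['time'])
def fe(p):
    q=R.from_quat(c['orientation']).inv().apply(W(P,p)-c['xyz']); r=np.hypot(q[:,0],q[:,1]); th=np.arctan2(r,q[:,2]); return q[:,:2]/r[:,None]*(th*c['mtx'][0,0])[:,None]+c['mtx'][:2,2]
for d in (-.1,-.05,0,.05,.1): print(d,((fe([slot(d,-35),slot(d,35)])-[180,0])*4).round(0).tolist())
print(((fe([[-26,-35,120],[26,-35,120],[-26,35,120],[26,35,120]])-[180,0])*4).round(0).tolist())
```

```text
t 13.5 q [  20.1 -105.3   83.6] r 86.0 drum~ 0.026 Frad 1.6 Ffwd(tangential resisting) 1.7
13.55
-0.1 [[301.0, 499.0], [303.0, 96.0]]
-0.05 [[293.0, 499.0], [296.0, 96.0]]
0 [[285.0, 499.0], [288.0, 96.0]]
0.05 [[277.0, 499.0], [280.0, 96.0]]
0.1 [[270.0, 499.0], [272.0, 96.0]]
[[159.0, 501.0], [436.0, 498.0], [161.0, 140.0], [438.0, 135.0]]
```

View pics/w10.png

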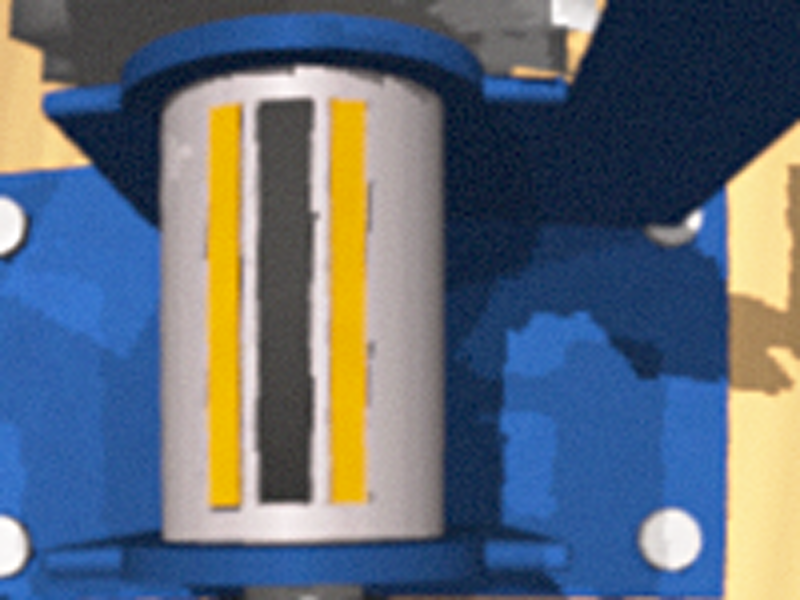

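>>> apply_moves(deltas=[0, 0, 0, 0, 0, 0, 0, 0, 0, 0, 0, 0, 0, 0, 0, 0, 0, 0, -30, 0, 0, 0, -70, 0, 0, 0, -90, 0], fingers=0.7)

```text
time: 14.42
eef_pos: [539.2, -96.8, 277.0]
tool_rot: [0.666, 0.746, 0.004, 0.006]
ft_force: [0.2, -0.7, 0.0]
grip_width: 66.1
```

Run:
```python
from h import *
snap("side","s11.png",(230,170,80,60),10); snap("top","t11.png",(230,190,80,60),10)
t=W(P,peg(2.2,DX,95))[0]; print(t)
show([t+[0,0,60],t+[0,0,-19]],yaw=P[2])
for n in ("side","top"): print(n,[ ((proj(n,W(P,[peg(x,DX,114),peg(x,DX,70)]))-([230,170] if n=="side" else [230,190]))*10).round(0).tolist() for x in (2.1,2.2,2.3)])
```

```text
[598.46312687 111.50358991 206.49883389]
t 14.53 pos [539.5 -96.9 277. ] F [-0.2  0.5 -0.8] w 66.2
turn 0.005
[[200.4, 82.0, 11.1], [200.7, 80.8, 90.0]]
side [[[572.0, 16.0], [600.0, 79.0]], [[582.0, 25.0], [610.0, 88.0]], [[591.0, 34.0], [619.0, 97.0]]]
top [[[-170.0, 150.0], [23.0, 134.0]], [[-169.0, 138.0], [23.0, 123.0]], [[-168.0, 129.0], [23.0, 113.0]]]
```

View pics/s11.png

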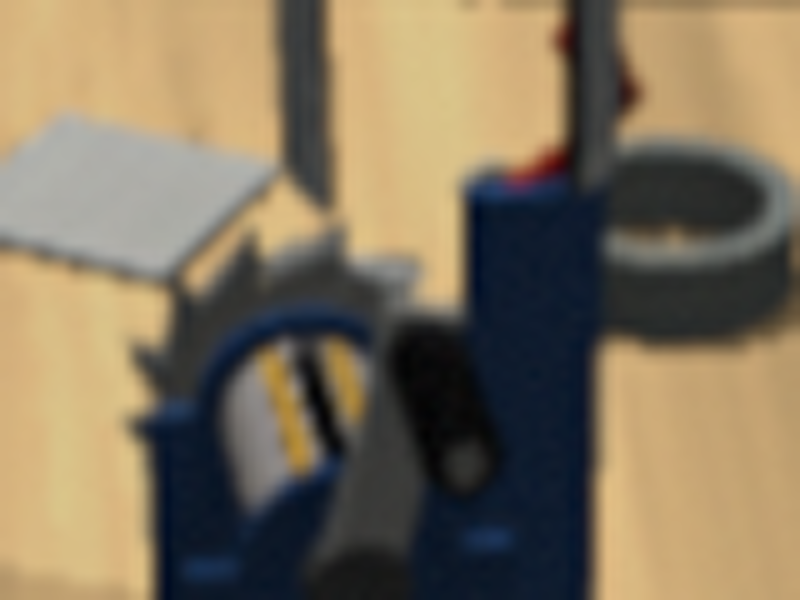

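View pics/t11.png

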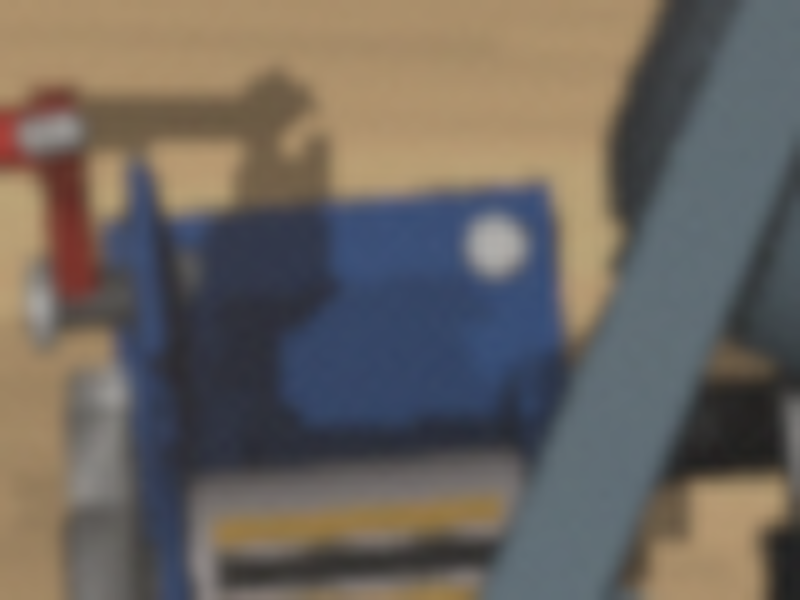

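>>> apply_moves(deltas=[40, 16, 0, 0, 80, 32, 0, 0, 120, 48, 0, 0, 160, 65, 0, 0, 200, 82, 0, 0, 201, 82, 10, 0, 201, 82, 10, 0], fingers=0.7)

```text
time: 15.4
eef_pos: [597.0, 111.6, 264.6]
tool_rot: [0.666, 0.746, 0.003, 0.005]
ft_force: [-0.6, -0.3, 0.2]
grip_width: 65.9
```

Run:
```python
from h import *
snap("wrist","w12.png"); c=calibration("wrist")
def fe(p):
    q=R.from_quat(c['orientation']).inv().apply(W(P,p)-c['xyz']); r=np.hypot(q[:,0],q[:,1]); th=np.arctan2(r,q[:,2]); return q[:,:2]/r[:,None]*(th*c['mtx'][0,0])[:,None]+c['mtx'][:2,2]
print(fe([peg(2.2,DX,114),peg(2.2,DX,70)]))
t=W(P,peg(2.2,DX,95))[0]
show([t+[0,0,-19]],yaw=P[2])
```

```text
[[282.04484776 192.75679873]
 [281.78615501 247.1871778 ]]
t 15.45 pos [597.4 111.2 265.6] F [ 0.5  0.6 -0.4] w 65.9
turn 0.004
[[0.5, 0.1, 78.2]]
```

View pics/w12.png

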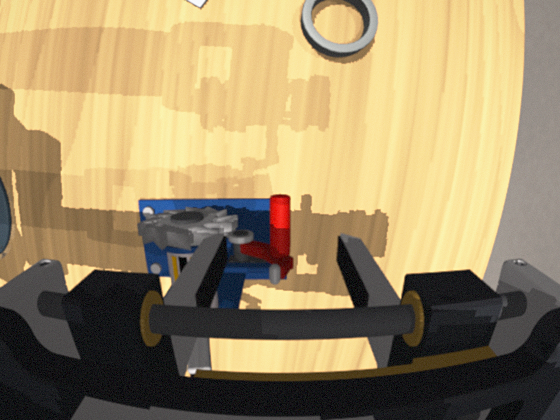

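>>> apply_moves(deltas=[1, 0, 30, 0, 1, 0, 60, 0, 1, 0, 76, 0, 1, 0, 76, 0, 1, 0, 76, 0])

```text
time: 16.08
eef_pos: [599.1, 111.6, 191.1]
tool_rot: [0.666, 0.746, 0.004, 0.006]
ft_force: [0.1, -0.7, 0.2]
grip_width: 65.7
```

>>> apply_moves(deltas=[0, 0, 0, 0, 0, 0, 0, 0, 0, 0, 0, 0, 0, 0, 0, 0, 0, 0, 0, 0, 0, 0, 0, 0], fingers=0, force=12)

```text
time: 16.82
eef_pos: [597.0, 111.4, 190.6]
tool_rot: [0.666, 0.746, 0.002, 0.004]
ft_force: [-8.1, -1.4, 4.0]
grip_width: 15.5
```

Run:
```python
from h import *
s=state(); q=R.from_euler('z',-P[2]).apply(s['eef_pos']-[P[0],P[1],0])+[-DX,0,19-176]; print(q,np.hypot(q[0],q[2]))
w0=np.arctan2(10,-45)-np.arctan2(q[2],q[0]); print("pawl~",w0)
b=W(P,peg(w0,DX))[0]
D=np.linspace(w0,0.0,20)[1:]; print(D.round(2))
show([s['eef_pos']+W(P,peg(x,DX))[0]-b for x in D])
```

```text
[33.09428622 95.03549138 33.62557932] 47.17956511891729
pawl~ 2.1295626704143524
[2.02 1.91 1.79 1.68 1.57 1.46 1.34 1.23 1.12 1.01 0.9  0.78 0.67 0.56
 0.45 0.34 0.22 0.11 0.  ]
t 16.82 pos [597.  111.4 190.6] F [-8.1 -1.4  4. ] w 15.5
turn 0
[[-0.0, -3.8, -3.4], [0.0, -8.1, -6.4], [0.0, -12.6, -8.9], [0.0, -17.3, -10.9], [0.0, -22.3, -12.3], [0.0, -27.4, -13.2], [0.1, -32.6, -13.5], [0.1, -37.7, -13.2], [0.1, -42.8, -12.4], [0.1, -47.8, -10.9], [0.2, -52.5, -9.0], [0.2, -57.1, -6.5], [0.2, -61.3, -3.5], [0.2, -65.1, -0.1], [0.3, -68.6, 3.8], [0.3, -71.6, 8.0], [0.3, -74.1, 12.5], [0.4, -76.1, 17.3], [0.4, -77.5, 22.2]]
```

>>> apply_moves(deltas=[0, -3.8, -3.4, 0, 0, -8.1, -6.4, 0, 0, -12.6, -8.9, 0, 0, -17.3, -10.9, 0, 0, -22.3, -12.3, 0, 0, -27.4, -13.2, 0, 0, -32.6, -13.5, 0, 0, -37.7, -13.2, 0, 0, -42.8, -12.4, 0, 0, -47.8, -10.9, 0, 0, -52.5, -9, 0, 0, -52.5, -9, 0])

```text
time: 18.32
eef_pos: [544.6, 105.6, 200.4]
tool_rot: [0.666, 0.746, 0.002, 0.004]
ft_force: [-1.3, 0.7, 6.6]
grip_width: 15.8
```

Run:
```python
from h import *
s=state(); q=R.from_euler('z',-P[2]).apply(s['eef_pos']-[P[0],P[1],0])+[-DX,0,19-176]; print(q,np.hypot(q[0],q[2]))
w0=np.arctan2(10,-45)-np.arctan2(q[2],q[0]); print("pawl~",w0)
b=W(P,peg(w0,DX))[0]
D=np.linspace(w0,0.0,10)[1:]; print(D.round(2))
show([s['eef_pos']+W(P,peg(x,DX))[0]-b for x in D])
```

```text
[-19.64531242  94.98855683  43.35967798] 47.602520675082786
pawl~ 0.9267168099198173
[0.82 0.72 0.62 0.51 0.41 0.31 0.21 0.1  0.  ]
t 18.32 pos [544.6 105.6 200.4] F [-1.3  0.7  6.6] w 15.8
turn 0
[[0.0, -4.2, 2.1], [0.1, -8.2, 4.7], [0.1, -11.9, 7.7], [0.1, -15.3, 11.0], [0.1, -18.3, 14.7], [0.2, -21.0, 18.6], [0.2, -23.2, 22.8], [0.2, -24.9, 27.2], [0.2, -26.3, 31.8]]
```

>>> apply_moves(deltas=[0, -4.2, 2.1, 0, 0, -8.2, 4.7, 0, 0, -11.9, 7.7, 0, 0, -15.3, 11, 0, 0, -18.3, 14.7, 0, 0, -21, 18.6, 0, 0, -22.2, 20.7, 0, 0, -22.2, 20.7, 0])

```text
time: 19.32
eef_pos: [522.2, 103.1, 178.9]
tool_rot: [0.666, 0.746, 0.001, 0.004]
ft_force: [1.7, 1.7, 0.9]
grip_width: 16.0
```

Run:
```python
from h import *
s=state(); q=R.from_euler('z',-P[2]).apply(s['eef_pos']-[P[0],P[1],0])+[-DX,0,19-176]; print(q,np.hypot(q[0],q[2]))
w0=np.arctan2(10,-45)-np.arctan2(q[2],q[0]); print("pawl~",w0)
b=W(P,peg(w0,DX))[0]
D=np.linspace(w0,0.0,6)[1:]; print(D.round(2))
show([s['eef_pos']+W(P,peg(x,DX))[0]-b for x in D])
snap("side","s13.png",(230,170,80,60),10)
```

```text
[-42.11337867  94.90172693  21.9476149 ] 47.48930893277038
pawl~ 0.2617593967731877
[0.21 0.16 0.1  0.05 0.  ]
t 19.32 pos [522.2 103.1 178.9] F [1.7 1.7 0.9] w 16.0
turn 0
[[0.0, -1.1, 2.2], [0.0, -2.0, 4.4], [0.0, -2.9, 6.6], [0.1, -3.6, 8.9], [0.1, -4.2, 11.3]]
```

View pics/s13.png

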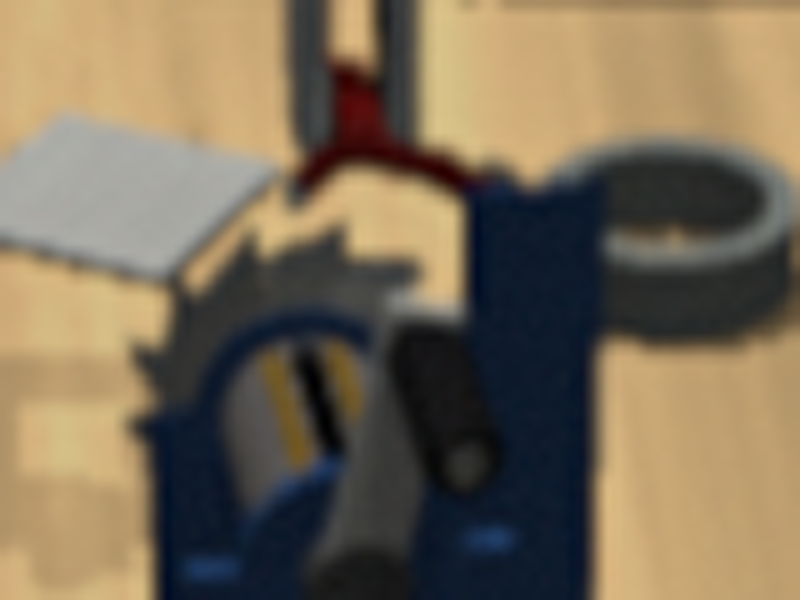

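>>> apply_moves(deltas=[0, -1, 2.2, 0, 0, -2, 4.4, 0, 0, -2.5, 5.6, 0, 0, -2.5, 5.6, 0])

```text
time: 19.88
eef_pos: [519.9, 102.7, 173.3]
tool_rot: [0.666, 0.746, 0.001, 0.004]
ft_force: [2.0, 1.7, 0.4]
grip_width: 15.4
```

>>> apply_moves(deltas=[0, -0.4, 1.2, 0, 0, -0.8, 2.5, 0, 0, -0.8, 2.5, 0])

```text
time: 20.25
eef_pos: [519.0, 102.7, 170.5]
tool_rot: [0.666, 0.746, 0.001, 0.004]
ft_force: [1.7, 1.6, 0.8]
grip_width: 15.4
```

>>> apply_moves(deltas=[0, -0.2, 0.8, 0, 0, -0.4, 1.6, 0, 0, -0.4, 1.6, 0])

```text
time: 20.62
eef_pos: [518.5, 102.6, 168.8]
tool_rot: [0.666, 0.746, 0.001, 0.004]
ft_force: [2.0, 1.6, 2.2]
grip_width: 15.9
```

Run:
```python
from h import *
snap("side","s14.png",(230,170,80,60),10)
s=state(); q=R.from_euler('z',-P[2]).apply(s['eef_pos']-[P[0],P[1],0])+[-DX,0,19-176]; print(q,np.hypot(q[0],q[2]))
print(s['ft_force'])
```

```text
[-45.92525358  94.8328459   11.78801456] 47.41398742678469
[1.11292554 0.5505572  1.29362679]
```

View pics/s14.png

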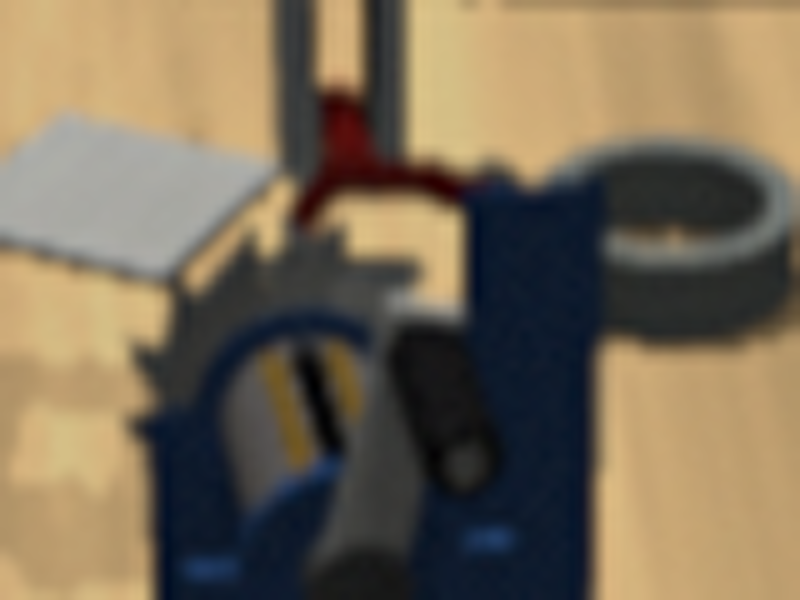

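>>> apply_moves(deltas=[0, 0, 0, 0, 0, 0, 0, 0, 0, 0, 0, 0, 0, 0, 0, 0, 0, 0, -20, 0, 0, 0, -60, 0, 0, 0, -90, 0], fingers=0.7)

```text
time: 21.55
eef_pos: [518.0, 102.9, 260.4]
tool_rot: [0.666, 0.746, 0.002, 0.004]
ft_force: [0.4, 0.3, 0.1]
grip_width: 65.7
```

Run:
```python
from h import *
snap("side","s15.png",(230,170,80,60),10)
g=W(P,grip(0.026,-105))[0]
show([g+[0,0,70],g+[0,0,-19]],yaw=P[2])
```

```text
t 21.6 pos [520.  102.9 264.9] F [ 1.5 -1.   2.5] w 65.9
turn 0.004
[[-200.0, -3.3, -6.7], [-199.6, -4.6, 82.2]]
```

View pics/s15.png

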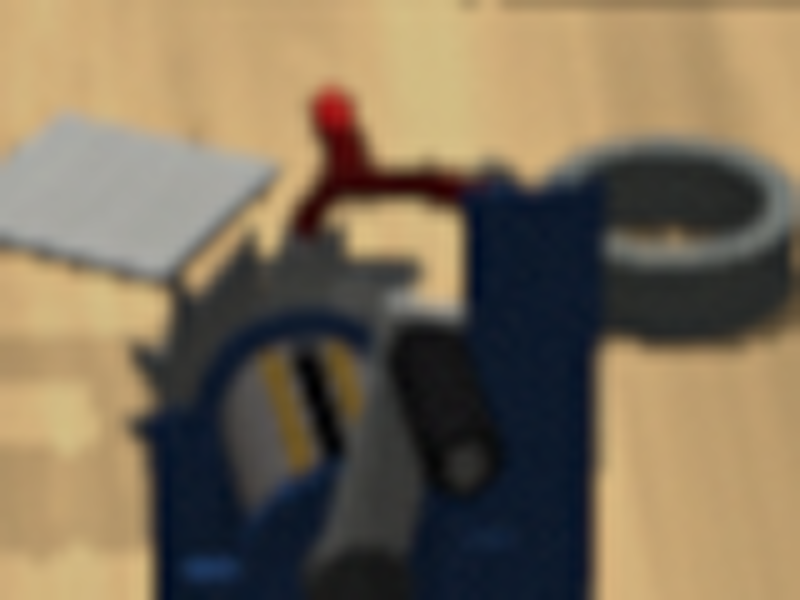

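>>> apply_moves(deltas=[-40, 0, -7, 0, -80, -1, -7, 0, -120, -2, -7, 0, -160, -3, -7, 0, -200, -4, -7, 0, -200, -4, 20, 0, -200, -4, 60, 0, -200, -4, 80, 0, -200, -4, 80, 0])

```text
time: 22.72
eef_pos: [538.4, -96.1, 183.4]
tool_rot: [0.666, 0.746, 0.003, 0.005]
ft_force: [-0.6, -0.4, 0.5]
grip_width: 65.3
```

Run:
```python
from h import *
g=np.array([539.5,-97.5,184.6])
show([g],yaw=P[2])
```

```text
t 22.73 pos [538.4 -96.1 183.4] F [-0.6 -0.4  0.5] w 65.3
turn 0.004
[[-1.6, 1.0, -1.2]]
```

>>> apply_moves(deltas=[-1.5, 1, -1, 0, -1.5, 1, -1, 0, -1.5, 1, -1, 0, -1.5, 1, -1, 0, -1.5, 1, -1, 0, -1.5, 1, -1, 0], fingers=0, force=20)

```text
time: 23.48
eef_pos: [539.5, -97.5, 184.7]
tool_rot: [0.666, 0.746, 0.003, 0.005]
ft_force: [-0.7, 0.2, 1.8]
grip_width: 23.6
```

Run:
```python
from h import *
d0=crank(); s=state(); b=W(P,grip(d0))[0]; print(s['grip_width'])
snap("wrist","w16.png",(180,0,200,150))
D=d0-np.array([.02,.04,.06,.08,.1,.12,.14,.2])
show([s['eef_pos']+W(P,grip(x))[0]-b for x in D])
```

```text
t 23.48 q [  20.  -106.3   83.7] r 86.1 drum~ 0.027 Frad 1.6 Ffwd(tangential resisting) 1.0
23.621856115032127
t 23.52 pos [539.5 -97.5 184.7] F [-0.3 -0.6  1.5] w 23.4
turn 0
[[0.0, 1.6, 0.4], [0.0, 3.3, 0.9], [-0.0, 4.9, 1.4], [-0.0, 6.5, 1.9], [-0.0, 8.1, 2.5], [-0.0, 9.7, 3.1], [-0.0, 11.3, 3.7], [-0.0, 15.9, 5.8]]
```

View pics/w16.png

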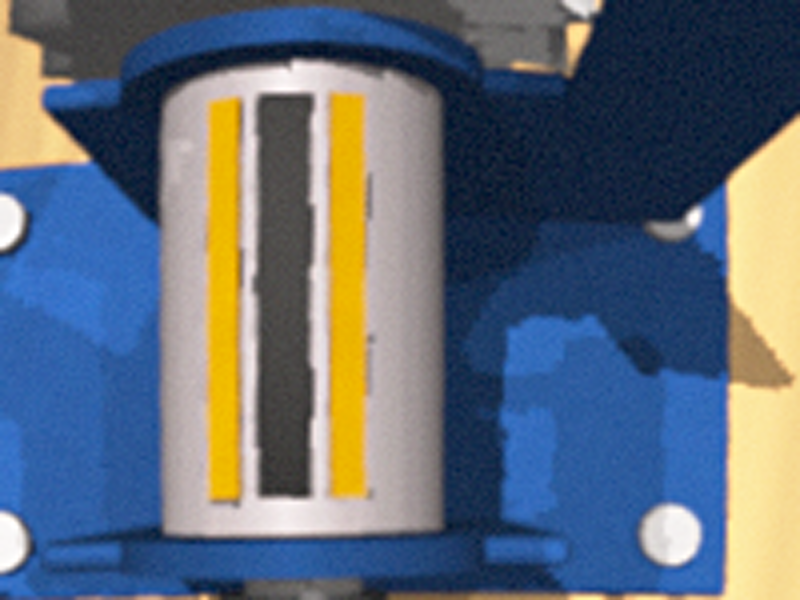

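>>> apply_moves(deltas=[0, 1.6, 0.4, 0, 0, 3.3, 0.9, 0, 0, 4.9, 1.4, 0, 0, 4.9, 1.4, 0])

```text
time: 24.02
eef_pos: [544.6, -96.9, 183.4]
tool_rot: [0.666, 0.746, 0.003, 0.005]
ft_force: [-2.0, -0.0, 2.6]
grip_width: 23.5
```

Run:
```python
from h import *
crank()
```

```text
t 24.02 q [  25.2 -106.3   82.4] r 86.1 drum~ -0.035 Frad 1.9 Ffwd(tangential resisting) 2.7
```

>>> apply_moves(deltas=[0, 0.8, 0.3, 0, 0, 1.6, 0.5, 0, 0, 1.6, 0.5, 0])

```text
time: 24.4
eef_pos: [546.3, -96.7, 182.9]
tool_rot: [0.666, 0.746, 0.003, 0.005]
ft_force: [-3.4, 0.1, 2.9]
grip_width: 23.4
```

Run:
```python
from h import *
crank()
```

```text
t 24.4 q [  26.9 -106.3   81.9] r 86.2 drum~ -0.055 Frad 1.7 Ffwd(tangential resisting) 4.1
```

>>> apply_moves(deltas=[0, 0.7, 0.2, 0, 0, 1.3, 0.4, 0, 0, 1.3, 0.4, 0])

```text
time: 24.78
eef_pos: [547.7, -96.5, 182.4]
tool_rot: [0.666, 0.746, 0.003, 0.005]
ft_force: [-3.1, -0.5, 4.0]
grip_width: 23.4
```

>>> apply_moves(deltas=[0, 0.7, 0.2, 0, 0, 1.3, 0.5, 0, 0, 1.3, 0.5, 0])

```text
time: 25.15
eef_pos: [549.1, -96.4, 182.0]
tool_rot: [0.666, 0.746, 0.003, 0.005]
ft_force: [-2.3, -0.1, 2.9]
grip_width: 23.6
```

>>> apply_moves(deltas=[0, 0.7, 0.3, 0, 0, 1.3, 0.5, 0, 0, 1.3, 0.5, 0])

```text
time: 25.52
eef_pos: [550.5, -96.2, 181.5]
tool_rot: [0.666, 0.746, 0.003, 0.005]
ft_force: [-2.8, -0.1, 3.9]
grip_width: 23.2
```

Run:
```python
from h import *
crank()
```

```text
t 25.52 q [  31.1 -106.3   80.5] r 86.3 drum~ -0.107 Frad 2.6 Ffwd(tangential resisting) 4.0
```

>>> apply_moves(deltas=[0, 0.7, 0.3, 0, 0, 1.3, 0.5, 0, 0, 1.3, 0.5, 0])

```text
time: 25.9
eef_pos: [551.8, -96.1, 181.0]
tool_rot: [0.666, 0.746, 0.003, 0.005]
ft_force: [-2.4, -0.5, 3.6]
grip_width: 23.4
```

>>> apply_moves(deltas=[0, 0.7, 0.3, 0, 0, 1.2, 0.5, 0, 0, 1.2, 0.5, 0])

```text
time: 26.28
eef_pos: [552.3, -96.0, 180.7]
tool_rot: [0.666, 0.746, 0.003, 0.004]
ft_force: [-6.3, 0.0, 7.3]
grip_width: 23.6
```

>>> apply_moves(deltas=[0, 0.7, 0.3, 0, 0, 1.2, 0.5, 0, 0, 1.2, 0.5, 0])

```text
time: 26.65
eef_pos: [552.5, -96.0, 180.6]
tool_rot: [0.666, 0.746, 0.002, 0.003]
ft_force: [-8.9, 0.6, 7.6]
grip_width: 23.0
```

Run:
```python
from h import *
crank()
```

```text
t 26.65 q [  33.1 -106.3   79.6] r 86.2 drum~ -0.133 Frad 3.7 Ffwd(tangential resisting) 11.1
```

>>> apply_moves(deltas=[0, 0.8, 0.3, 0, 0, 1.4, 0.5, 0, 0, 1.4, 0.5, 0, 0, 1.4, 0.5, 0])

```text
time: 27.15
eef_pos: [552.6, -96.0, 180.5]
tool_rot: [0.666, 0.746, 0.0, 0.002]
ft_force: [-9.7, 0.4, 9.1]
grip_width: 23.7
```

Run:
```python
from h import *
crank()
snap("side","s17.png",(230,170,80,60),10); snap("wrist","w17.png",(180,0,200,150))
```

```text
t 27.15 q [  33.2 -106.2   79.5] r 86.1 drum~ -0.134 Frad 4.7 Ffwd(tangential resisting) 12.4
```

View pics/s17.png

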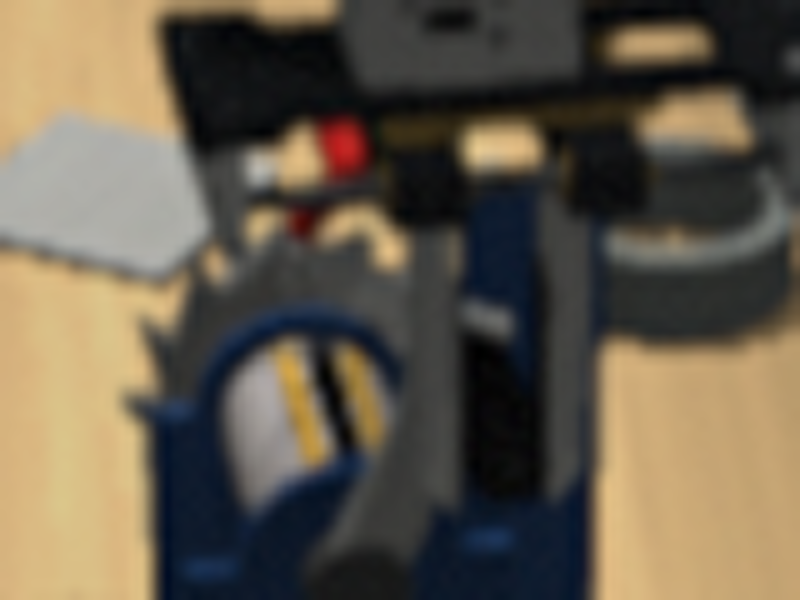

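View pics/w17.png

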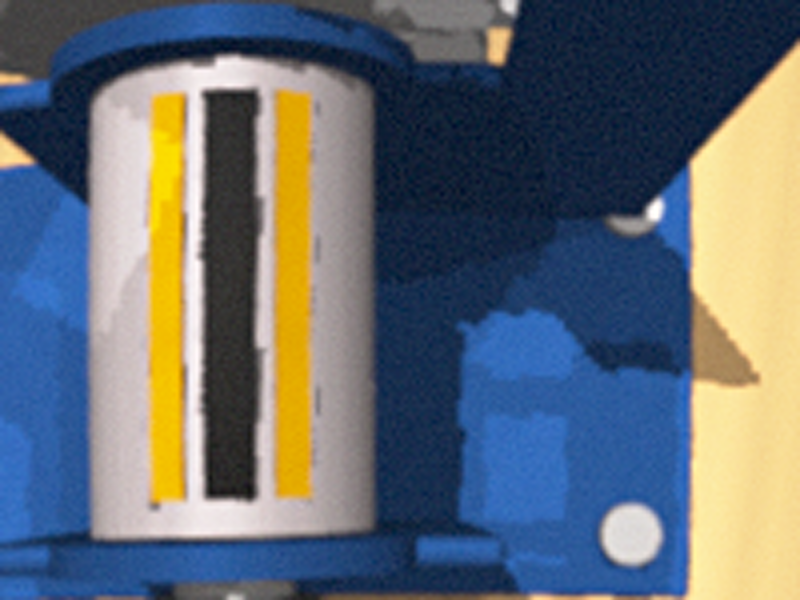

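>>> apply_moves(deltas=[0, 0, 0, 0, 0, 0, 0, 0, 0, 0, 0, 0, 0, 0, 0, 0, 0, 0, -20, 0, 0, 0, -60, 0, 0, 0, -100, 0, -30, 0, -110, 0, -60, 0, -110, 0, -60, 0, -110, 0, -60, 0, -110, 0], fingers=0.7)

```text
time: 28.62
eef_pos: [559.1, -154.8, 291.3]
tool_rot: [0.666, 0.746, 0.0, 0.002]
ft_force: [-0.1, 0.6, 0.2]
grip_width: 65.4
```

Run:
```python
from h import *
s=state(); print(s['time'],s['eef_pos'],s['ft_force'])
snap("side","s18.png",(200,140,200,150)); snap("top","t18.png",(0,80,560,300),1)
print([ (d['p'],d['location']) for d in search_frame("pawl_lever","side")])
```

```text
28.625 [ 559.05085708 -154.80423466  291.25193114] [-0.09364084  0.55792311  0.23535408]
[(0.48, [515.9, 67.3, 190.7])]
```

View pics/s18.png

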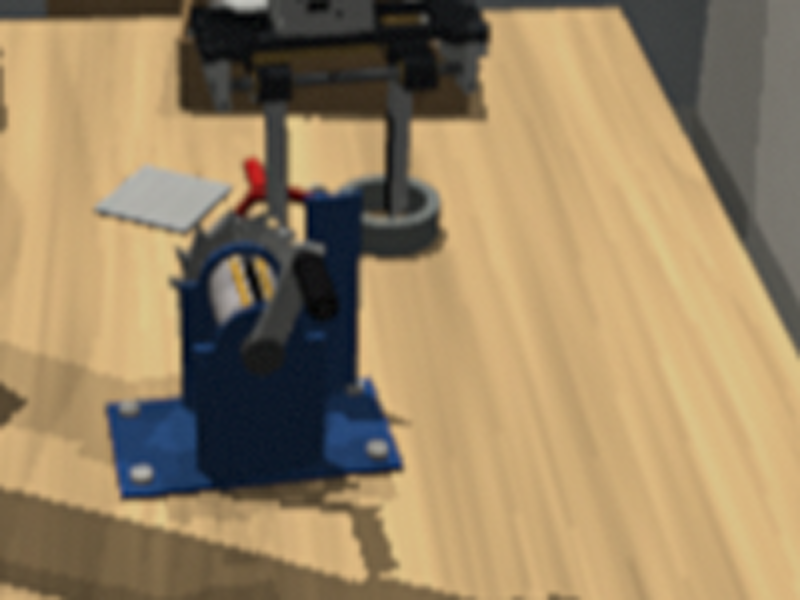

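View pics/t18.png

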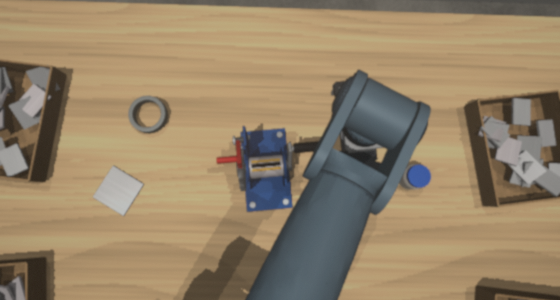

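Run:
```python
from workcell import hand_in
print(hand_in())
```

```text
the job is handed in; nothing more can be done
None
```

The winch is set for a new strap and the job is handed in, at about 29 s of the 72 s allowed. `hand_in()` gives no verdict, so the results below are from my own measurements.

- **Pawl over:** I gripped the red peg and threw the pawl over. I estimate it came to rest at about 2.1–2.2 rad, and the pictures showed it staying there.
- **Slot up:** I wound the crank backward until the slot faced up. The arm position gave a drum angle of about 0.03 rad and the wrist picture about 0.02 rad. While winding, the crank grip pulled on the tool along the crank arm with up to 16 N, so I eased my path inward.
- **Pawl down and locked:** I lowered the pawl into a tooth gap, then eased the crank back in steps of about 1.3 mm. A tooth met the pawl at a drum angle of about −0.13 rad. I pressed until the crank resisted with about 12 N, roughly 8 N over the drag, which is about 13 N on the nose by the stated ratio.
- **Let go:** I opened the fingers and backed the arm away. The last wrist force was below 1 N.

**Last checks:** The last side picture shows the nose down in a gap and the drum still just past up. The plate, tape roll and jar look unmoved. The steel box was hidden behind the arm in the last top picture, but I never went near it.

I could not measure the pawl's final angle directly. The peg sits slightly lower than at the start, and I estimate the angle at about 0 to 0.03 rad, against the 0.04 limit. The wrist camera put the pawl peg and the crank grip about 4 mm off my fitted position along the axle, which was not enough to affect the grips.

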